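Pack down the telescopic sample stand

TASK

Pack down the telescopic sample stand on the lab bench: first press its round plate down until the slim top tube is fully home in the middle tube, and only then turn the click dial beside the column clockwise (seen from above) by exactly three clicks, so that the notch in the dial's disc comes under the column's lug. Then press the plate down again until the middle tube is fully home too, and last swing the keeper arm right round to its stop so that it lies over the plate. Leave the dial at its third click and do not disturb the bottle, the beaker or the tip box.

Things in the scene. Friction and masses are not known exactly. Their poses are not given: they have to be found in the camera images.
- stand: White-painted base plate, fixed to the bench, 140 x 330 x 18 mm (stand's x, y, z). The origin is on the bench directly under the axis of the telescopic column; z up. The plate reaches from y = -200 to y = +130 mm in this frame. The column's fixed outer sleeve is 36 mm in diameter with its top 120 mm above the bench. In this frame the dial's axis is at y = -120 mm and the keeper's pivot at y = +85 mm (both x = 0).
- plate_top (a point): Centre of the upper face of the round plate (60 mm diameter, 8 mm thick, rubber-faced) on the slim top tube (16 mm diameter), the place to press. It is 142 mm above the bench when both tubes are home, and higher by the sum of the two tube joints.
- top_tube (a joint): How far the slim top tube stands out of the middle tube, m: 0 = fully home, 0.066 = fully out. It starts 0.035 to 0.064 out. It slides stiffly and stays where it is left; about 4 to 6 N of push moves it slowly.
- mid_collar (a point): Centre of the upper face of the middle tube's collar (38 mm diameter; the tube is 26 mm in diameter). It is 131 mm above the bench when home.
- mid_tube (a joint): How far the middle tube stands out of the outer sleeve, m: 0 = fully home, 0.056 = fully out. A flat lug (10 mm wide, 8 mm thick) sticks out of it through the sleeve's slot, 66 mm from the column axis towards the dial, and lies over the rim of the dial's disc, so that the tube cannot go below 0.050 unless the disc's notch is under the lug; it starts 0.0505 to 0.053 out. When freed it does not drop by itself: about 7 to 12 N of push moves it slowly.
- dial (a joint): Turn of the dial in rad, clockwise from above positive. It starts at 0, its end stop. Click stops every 20 degrees (0.349 rad), peak resistance about 0.09 N m; left alone it settles at the nearest click. The notch (16 mm wide, in the rim of the 124 mm disc, whose upper face is 93 mm above the bench) is under the lug at the third click, 1.047 rad; the dial can go on to the seventh click.
- dial_grip (a point): Middle of the dial's black grip bar, on the vertical axis of the dial, 122 mm above the bench, a good height to grip. The bar is 60 mm long (this frame's x), 16 mm wide (its y) and reaches from 102 to 136 mm above the bench; the frame turns with the dial. At 0 the bar's +x points 30 degrees anticlockwise (from above) of the direction from the dial to the column, at the third click 30 degrees clockwise of it.
- keeper (a joint): Swing of the keeper arm in rad about its vertical pivot post, clockwise from above positive: 0 = parked, pointing along the stand's +x; 1.571 = at its stop, pointing at the column, across the plate. It starts 0 to 0.4 and stays where it is left (about 0.04 N m of friction). The arm's underside is 146 mm above the bench: it passes over the plate with 4 mm to spare only when both tubes are home.
- keeper_peg (a point): On the axis of the upright black peg (14 mm diameter, from 154 to 194 mm above the bench) near the free end of the keeper arm, 75 mm from the pivot axis, 178 mm above the bench, a good height to grip. The arm is 16 mm wide, its upper face 154 mm above the bench.
- keeper_pivot (a point): On the keeper's vertical pivot axis, 150 mm above the bench.
- reagent_bottle: Amber glass bottle, 64 mm diameter, 130 mm tall, to the left of the stand; leave alone. Origin under its centre.
- beaker: Glass beaker, 70 mm diameter, 90 mm tall, to the right of the stand; leave alone. Origin under its centre.
- tip_box: White box of yellow pipette tips, 85 x 125 x 61 mm, to the right of the stand, farther from the robot than the beaker; leave alone. Origin under its centre.

How it is judged (in metres and radians):
On the way, in this order (a step that is already met when the one before it is completed fails the run):
1. the slim top tube is fully home (within 3 mm) while the middle tube is still up and the dial still at its start (value of joint top_tube below 0.003 m and value of joint mid_tube above 0.045 m and value of joint dial below 0.17 rad), for 0.2 s.
2. the dial stands at its third click, the middle tube still up (value of joint dial between 0.95 and 1.145 rad and value of joint mid_tube above 0.04 m), for 0.2 s.
3. the middle tube is fully home (within 3 mm), the top tube home, the keeper not yet over the plate (value of joint each of mid_tube, top_tube below 0.003 m and value of joint keeper below 1 rad), for 0.2 s.
4. the keeper arm lies over the plate (value of joint keeper above 1.45 rad), for 0.2 s.
At the end, for the whole second after the job is handed in: Both tubes are fully home (each within 3 mm), the dial stands at its third click (within 0.147 rad of 1.047), the keeper arm lies over the plate (past 1.45 rad), and the bottle, beaker and tip box are within 30 mm of where they stood (value of joint each of top_tube, mid_tube below 0.003 m and value of joint dial between 0.9 and 1.195 rad and value of joint keeper above 1.45 rad and distance of each of reagent_bottle, beaker, tip_box from where it was at the start of the episode below 0.03 m); the robot touches nothing.
It fails at once if the bottle, the beaker or the tip box is pushed away or tipped over (distance of any of reagent_bottle, beaker, tip_box from where it was at the start of the episode above 0.03 m or angle between any of reagent_bottle, beaker, tip_box's own z axis and vertical above 0.5 rad).
It also fails if it takes over 72 s, if anything falls off the work surface, if the arm or the gripper's body presses on something with over 40 N, if the wrist force passes 120 N, or if a joint passes its speed limit or range.

ROBOT

A 6-joint arm with a two-finger parallel gripper is mounted at the origin on the work surface. World frame = base frame: x ahead of the robot, y to its left, z up, the work surface at z = 0. Lengths are in mm, angles in degrees, forces in N, time in s.
With the tool pointing down it reaches from about 350 to 850 mm from the base axis. Payload 8.1 kg.
Tool frame: the origin (TCP) lies on the centre line of the jaws, within the pads' length; the fingertips stand 19 mm ahead of it and the grasp point (between the pads) is the TCP; z points along the fingers, y is the line along which they close (so a half turn about z gives the same grasp; the last joint's range is limited). The gripper opens to 85 mm and grips with 20 to 120 N. Pads are 22 mm wide; open, the fingers measure 114 mm over their backs; the gripper's body (76 mm by 85 mm) begins 54 mm behind the grasp point. The pads swing forward as they close: fully open they stand 13 mm farther back than shut.
Start: joints at [-68.205, 7.471, 85.268, -0, 87.261, -4.893], TCP at [269.502, -536.073, 250.292] pointing down, gripper open.
Joint ranges: [-169.43, 169.43], [-51.17, 129.36], [1.28, 143.12], [-76.62, 256.62], [0, 156.53], [-152.29, 152.29]. Speed limits (degrees/s): [136.94, 136.94, 159.86, 180, 180, 180].

INTERFACE

Orientations are given as [roll, pitch, yaw] about the fixed x, y, z axes, in that order (R = Rz(yaw) Ry(pitch) Rx(roll)).
In Python, from bench import r gives the robot as it stands. The module is installed in compiled form; this text tells all that it offers.
- The arm moves only by the tool servo_tool, never from a script. Its arguments are lists of equal length, an entry for each row: "fingers": the finger opening in m, from 0 to 0.0854; "linear": the shift along the tool's x, y, z in m, a list of three; "rotation": the turn, a rotation vector about the tool's x, y, z in degrees, a list of three. A call has 1 to 10 rows; each row is the pose to reach, as a shift and turn from the pose commanded when the call began, along the tool's axes at that moment; what a row does not reach only later rows make up. A row lasts 1/10 s, in which the tool goes at most 50 mm and 8.59 degrees, less where a joint would pass 70% of its speed; a pose out of reach is approached as far as the arm can. A call with a gripper value outside its range is refused whole. The fingers move at their own pace and stop on an object; "force" is the grip in N (left out, the last holds). Time passes only in rows, so rows that repeat a pose let the fingers close. It gives the time, the measured TCP pose, the force, the opening and the grip force at its end, in the units of the state.
- r.sense(): the state, without advancing time (a new reading comes with each control period).
- r.snapshot(name): name is "scene" or "top" or "wrist"; returns a dict with "frame" (384x512x3 uint8, red, green, blue), "fx", "fy", "cx", "cy" (pixels), "camera_from_world" (4x4, takes a point from world to camera coordinates). Camera axes: x right, y up, looking along -z (the intrinsics and any distortion apply to the point x, -y, -z); pixel columns grow to the right and rows downward; lengths in mm; the calibration is good to about 2 mm. A picture is of the moment at which its call begins. There is no depth.
- r.hand_in(): hands the job in; it is judged then, once.
The state is a dict: "time": time; "joint_pos": joint angles; "qd": joint speeds; "joint_efforts": joint torques, N m; "tool_pos": TCP position; "tcp_rot": TCP orientation; "ft_force": force on the tool from outside, world axes, zero at the start; "wrist_torque": the same for the moment, N m; "finger_gap": finger opening in mm; "grip_force": force on a finger pad.
Only numpy, scipy, OpenCV 4.12 (cv2) and the standard library are available. Lean on these libraries where they do the work, as an engineer would, in place of code of your own. Each camera call takes 0.05 s, during which the arm holds its last target. There are 200 camera calls.

## Working session

There is one attempt and no reset: what is moved stays moved. The work goes in short steps, Python scripts to look and compute and a tool call to move; the robot and the scene stay as the last step left them, time stands still between calls to the robot, and variables do not carry over. Pictures are saved under pics/ and viewed, at most 10 in all, crops included, and the job is handed in when it is done.

Besides the shell and the picture viewer there is one more tool, called after ">>>" in YAML: its name, and indented under it one key for each argument. servo_tool: Moves the arm, as the interface text tells. Its arguments: {"type":"object","properties":{"fingers":{"type":"array","items":{"type":"number"}},"linear":{"type":"array","items":{"type":"array","items":{"type":"number"}}},"rotation":{"type":"array","items":{"type":"array","items":{"type":"number"}}},"force":{"type":"number"}},"required":["fingers","linear","rotation"]}

```bash
mkdir -p pics
python3 - <<'E'
from bench import r
import cv2,numpy as np,pickle
d={}
for n in("scene","top"):
    s=r.snapshot(n);d[n]=s;cv2.imwrite(f"pics/{n}0.png",s["frame"][:,:,::-1])
    print(n,s["fx"],s["fy"],s["cx"],s["cy"],np.round(s["camera_from_world"],3).tolist(),s.keys())
pickle.dump(d,open("s0.pkl","wb"))
s=r.sense();print(s)
E
```

```text
scene 422.9425664525985 422.9425664525985 251.86954369599576 192.11882460970065 [[0.723, 0.691, 0.008, -396.205], [-0.512, 0.527, 0.678, 190.548], [0.464, -0.494, 0.735, -1429.49], [0.0, 0.0, 0.0, 1.0]] dict_keys(['frame', 'fx', 'fy', 'cx', 'cy', 'camera_from_world'])
top 433.9616675303716 433.9616675303716 249.88651693359472 191.40891165528748 [[-0.013, -1.0, -0.007, 19.297], [0.996, -0.013, 0.086, -519.195], [-0.087, -0.006, 0.996, -1473.663], [0.0, 0.0, 0.0, 1.0]] dict_keys(['frame', 'fx', 'fy', 'cx', 'cy', 'camera_from_world'])
{'time': 0.1, 'joint_pos': array([-6.82047685e+01,  7.51137640e+00,  8.53225255e+01, -1.32113231e-03,
        8.72603977e+01, -4.89312625e+00]), 'qd': array([ 0.030324  ,  0.04271376, -0.24324705, -0.03452947, -0.05164195,
       -0.00163058]), 'joint_efforts': array([ 9.79343640e-04, -5.70951855e+01, -5.01941729e+01, -1.54984909e-04,
        8.15581356e-03,  1.10798334e-05]), 'tool_pos': array([ 269.32620325, -535.65016714,  249.3480129 ]), 'tcp_rot': array([-1.79905931e+02, -6.72880131e-03,  2.66884164e+01]), 'ft_force': array([-0.38330386, -0.04033747, -0.08788322]), 'wrist_torque': array([-0.03857636,  0.0042243 ,  0.01340409]), 'grip_force': 0.0, 'finger_gap': 85.65289799796416}
```

View pics/scene0.png

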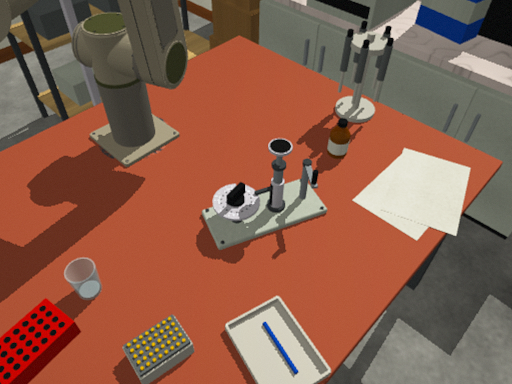

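View pics/top0.png

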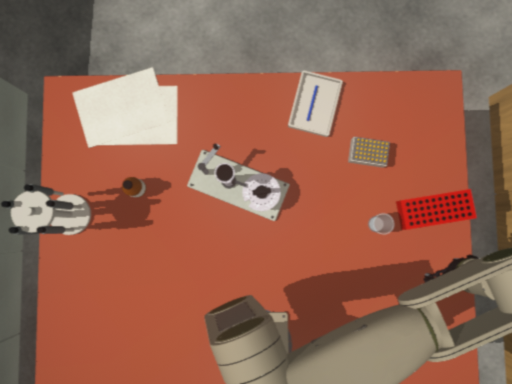

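The scene view shows the stand, with the plate at about (280,147), the dial at (236,200) and the keeper post at (307,165). In the top view the plate is at (226,173), the dial at (262,192) and the keeper peg at (216,148). I'll enlarge both.

```bash
cat > h.py <<'E'
import numpy as np,cv2
def ray(s,u,v):
    T=np.array(s["camera_from_world"]);R=T[:3,:3];c=-R.T@T[:3,3]
    d=R.T@np.array([(u-s["cx"])/s["fx"],-(v-s["cy"])/s["fy"],-1.]);return c,d
def onz(s,u,v,z):
    c,d=ray(s,u,v);return c+d*(z-c[2])/d[2]
def proj(s,p):
    T=np.array(s["camera_from_world"]);q=T[:3,:3]@np.array(p,float)+T[:3,3]
    return s["cx"]+s["fx"]*q[0]/-q[2],s["cy"]-s["fy"]*q[1]/-q[2]
def tri(a,ua,b,ub):
    c1,d1=ray(a,*ua);c2,d2=ray(b,*ub)
    t=np.linalg.lstsq(np.c_[d1,-d2],c2-c1,rcond=None)[0]
    p,q=c1+t[0]*d1,c2+t[1]*d2
    return (p+q)/2,np.linalg.norm(p-q)
E
python3 - <<'E'
import pickle,cv2,numpy as np
from h import *
d=pickle.load(open("s0.pkl","rb"))
a=d["top"]["frame"][140:225,180:295,::-1];b=d["scene"]["frame"][130:250,195:335,::-1]
A=cv2.resize(a,None,fx=3.4,fy=3.4,interpolation=cv2.INTER_CUBIC);B=cv2.resize(b,None,fx=2.8,fy=2.8,interpolation=cv2.INTER_CUBIC)
o=np.zeros((max(A.shape[0],B.shape[0]),A.shape[1]+B.shape[1],3),np.uint8);o[:A.shape[0],:A.shape[1]]=A;o[:B.shape[0],A.shape[1]:]=B
print(o.shape,A.shape);cv2.imwrite("pics/crop.png",o)
t=d["top"];print(*[np.round(onz(t,u,v,18)) for u,v in((203,152),(288,184),(276,218),(188,186))])
E
```

```text
(336, 783, 3) (289, 391, 3)
[660. 174.  18.] [ 544. -120.   18.] [427. -76.  18.] [541. 227.  18.]
```

View pics/crop.png

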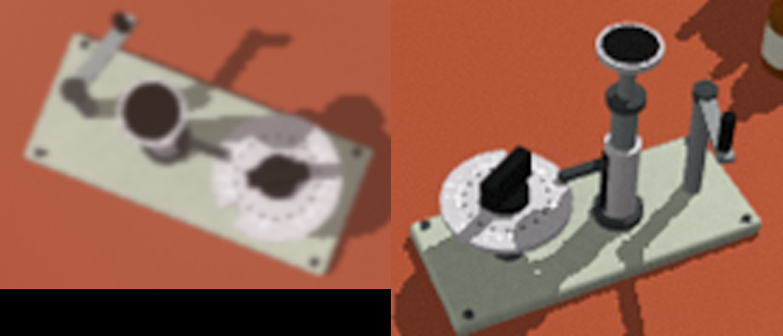

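The crop shows the plate at crop pixel (152,110) in the top view and (630,45) in the scene view. The disc is at (277,178) and (506,200), the post at (73,90) and (706,90), and the peg top at (124,20) and (729,115).

Run:
```python
import pickle
from h import *
d=pickle.load(open("s0.pkl","rb"));t,s=d["top"],d["scene"]
T=lambda u,v:(180+(u+.5)/3.4-.5,140+(v+.5)/3.4-.5)
S=lambda u,v:(195+(u-391+.5)/2.8-.5,130+(v+.5)/2.8-.5)
P={}
for n,a,b in(("plate",(152,110),(630,45)),("disc",(277,178),(506,200)),("post",(73,90),(706,90)),("pegtop",(124,20),(729,115))):
    p,e=tri(t,T(*a),s,S(*b));P[n]=p;print(n,p.round(1),e.round(1))
print("disc@93",onz(t,*T(277,178),93).round(1),onz(s,*S(506,200),93).round(1))
c=[onz(t,*T(*q),18) for q in((76,33),(372,150),(324,274),(24,156))]
print(np.round(c),[np.linalg.norm(c[i]-c[i-1]).round() for i in range(4)])
c=np.array(c);print("yaw",np.degrees(np.arctan2(*(c[0]-c[1])[[1,0]])),np.degrees(np.arctan2(*(c[3]-c[2])[[1,0]])))
v=P["plate"]-P["disc"];print(np.hypot(*v[:2]),np.degrees(np.arctan2(v[1],v[0])));v=P["post"]-P["disc"];print(np.hypot(*v[:2]),np.degrees(np.arctan2(v[1],v[0])))
v=P["pegtop"]-P["post"];print(np.hypot(*v[:2]),np.degrees(np.arctan2(v[1],v[0])))
```

```text
plate [558.8  85.9 241.3] 0.3
disc [511.4 -24.6  89.1] 0.6
post [590.7 165.3 154.7] 1.2
pegtop [649.  115.1 196.4] 4.4
disc@93 [510.8 -24.7  93. ] [514.1 -26.7  93. ]
[[ 669.  178.   18.]
 [ 545. -123.   18.]
 [ 419.  -72.   18.]
 [ 543.  231.   18.]] [np.float64(137.0), np.float64(326.0), np.float64(135.0), np.float64(328.0)]
yaw 67.49454551276258 67.78852282763758
120.2231990287696 66.7481090736544
205.78336996517172 67.34004680996155
76.97069866521542 -40.72259826674804
```

The distances check out: dial to column is 120 mm, dial to post 206, and the peg radius 77. The column is at (558,86), the dial at (511.5,-25) and the post at (590.5,164.5). Stand +y points at 67.4°. Next I go above the plate with the fingers shut.

>>> servo_tool:
  fingers: [0,0,0,0,0,0,0,0,0,0]
  linear:
    - [0.537,-0.426,-0.05]
    - [0.537,-0.426,-0.05]
    - [0.537,-0.426,-0.05]
    - [0.537,-0.426,-0.05]
    - [0.537,-0.426,-0.05]
    - [0.537,-0.426,-0.05]
    - [0.537,-0.426,-0.05]
    - [0.537,-0.426,-0.05]
    - [0.537,-0.426,-0.05]
    - [0.537,-0.426,-0.05]
  rotation:
    - [0,0,-8]
    - [0,0,-16]
    - [0,0,-24]
    - [0,0,-32]
    - [0,0,-40]
    - [0,0,-48]
    - [0,0,-56]
    - [0,0,-64]
    - [0,0,-70.7]
    - [0,0,-70.7]
  force: 30

```text
time: 1.1
tool_pos: [479.6, -81.7, 286.6]
tcp_rot: [-180.0, 0.0, 97.6]
ft_force: [0.9, -0.1, -0.2]
finger_gap: -0.1
grip_force: 0.0
```

```bash
cat >> h.py <<'E'
def go(x,y,z,yaw):
    from bench import r
    s=r.sense();p=s["tool_pos"];w=np.radians(s["tcp_rot"][2]);d=np.array([x,y,z])-p
    print("t",s["time"],"p",p.round(1),"rpy",s["tcp_rot"].round(1),"F",s["ft_force"].round(1),"gap",round(s["finger_gap"],1))
    print("lin",np.round([d[0]*np.cos(w)+d[1]*np.sin(w),d[0]*np.sin(w)-d[1]*np.cos(w),-d[2]],1),"rz",round((s["tcp_rot"][2]-yaw+180)%360-180,1),"qj",s["joint_pos"].round(0))
E
python3 -c "
from h import *
go(558,86,300,97.4)"
```

```text
t 1.1 p [479.6 -81.7 286.6] rpy [-180.     0.    97.6] F [ 0.9 -0.1 -0.2] gap -0.1
lin [155.8  99.9 -13.4] rz 0.2 qj [-16. -11. 100.  -0.  91. -23.]
```

>>> servo_tool:
  fingers: [0,0,0,0,0,0,0]
  linear:
    - [0.155,0.1,-0.013]
    - [0.155,0.1,-0.013]
    - [0.155,0.1,-0.013]
    - [0.155,0.1,-0.013]
    - [0.155,0.1,-0.013]
    - [0.155,0.1,-0.013]
    - [0.155,0.1,-0.013]
  rotation:
    - [0,0,0]
    - [0,0,0]
    - [0,0,0]
    - [0,0,0]
    - [0,0,0]
    - [0,0,0]
    - [0,0,0]

```text
time: 1.8
tool_pos: [558.2, 82.1, 299.2]
tcp_rot: [-179.9, 0.0, 97.4]
ft_force: [0.2, -0.1, -0.3]
finger_gap: 0.2
grip_force: 0.0
```

```bash
python3 -c "
from h import *
go(558,86,265,97.4)"
```

```text
t 1.8 p [558.2  82.1 299.2] rpy [-179.9    0.    97.4] F [ 0.2 -0.1 -0.3] gap 0.2
lin [ 3.9  0.3 34.2] rz -0.0 qj [ 3.  1. 87. -0. 92. -4.]
```

>>> servo_tool:
  fingers: [0,0,0,0,0,0,0,0,0,0]
  linear:
    - [0.002,0,0.015]
    - [0.004,0,0.03]
    - [0.004,0,0.035]
    - [0.004,0,0.038]
    - [0.004,0,0.041]
    - [0.004,0,0.044]
    - [0.004,0,0.047]
    - [0.004,0,0.05]
    - [0.004,0,0.053]
    - [0.004,0,0.056]
  rotation:
    - [0,0,0]
    - [0,0,0]
    - [0,0,0]
    - [0,0,0]
    - [0,0,0]
    - [0,0,0]
    - [0,0,0]
    - [0,0,0]
    - [0,0,0]
    - [0,0,0]

```text
time: 2.8
tool_pos: [558.2, 86.7, 243.6]
tcp_rot: [180.0, 0.0, 97.4]
ft_force: [-2.4, -1.7, 3.8]
finger_gap: 0.0
grip_force: 2.0
```

>>> servo_tool:
  fingers: [0,0,0,0,0,0,0,0,0,0]
  linear:
    - [0,0,0.003]
    - [0,0,0.006]
    - [0,0,0.009]
    - [0,0,0.012]
    - [0,0,0.015]
    - [0,0,0.018]
    - [0,0,0.021]
    - [0,0,0.023]
    - [0,0,0.025]
    - [0,0,0.025]
  rotation:
    - [0,0,0]
    - [0,0,0]
    - [0,0,0]
    - [0,0,0]
    - [0,0,0]
    - [0,0,0]
    - [0,0,0]
    - [0,0,0]
    - [0,0,0]
    - [0,0,0]

```text
time: 3.8
tool_pos: [558.0, 87.0, 218.2]
tcp_rot: [-180.0, -0.0, 97.4]
ft_force: [0.3, -0.4, -0.1]
finger_gap: -0.1
grip_force: 0.3
```

>>> servo_tool:
  fingers: [0,0,0,0,0]
  linear:
    - [0,0,0.001]
    - [0,0,0.002]
    - [0,0,0.003]
    - [0,0,0.004]
    - [0,0,0.005]
  rotation:
    - [0,0,0]
    - [0,0,0]
    - [0,0,0]
    - [0,0,0]
    - [0,0,0]

```text
time: 4.3
tool_pos: [558.1, 87.0, 213.6]
tcp_rot: [180.0, -0.0, 97.4]
ft_force: [-1.3, -0.7, 3.4]
finger_gap: 0.2
grip_force: 1.8
```

>>> servo_tool:
  fingers: [0,0,0]
  linear:
    - [0,0,0.001]
    - [0,0,0.002]
    - [0,0,0.003]
  rotation:
    - [0,0,0]
    - [0,0,0]
    - [0,0,0]

```text
time: 4.6
tool_pos: [558.1, 87.0, 211.0]
tcp_rot: [180.0, -0.0, 97.4]
ft_force: [-3.2, 0.6, 6.6]
finger_gap: 0.1
grip_force: 3.5
```

>>> servo_tool:
  fingers: [0,0]
  linear:
    - [0,0,0.001]
    - [0,0,0.002]
  rotation:
    - [0,0,0]
    - [0,0,0]

```text
time: 4.8
tool_pos: [558.4, 87.1, 210.6]
tcp_rot: [179.9, -0.0, 97.4]
ft_force: [-8.1, 0.1, 19.4]
finger_gap: 0.0
grip_force: 9.9
```

The force rose to 19 N with the plate at the expected height, so the top tube is home. Next I lift and go over the dial.

>>> servo_tool:
  fingers: [0,0,0.055,0.055,0.055,0.055,0.055,0.055]
  linear:
    - [0,0,-0.015]
    - [0,0,-0.035]
    - [-0.03,-0.017,-0.04]
    - [-0.07,-0.04,-0.04]
    - [-0.105,-0.061,-0.03]
    - [-0.105,-0.061,0]
    - [-0.105,-0.061,0.01]
    - [-0.105,-0.061,0.01]
  rotation:
    - [0,0,0]
    - [0,0,0]
    - [0,0,0]
    - [0,0,0]
    - [0,0,0]
    - [0,0,0]
    - [0,0,0]
    - [0,0,0]

```text
time: 5.6
tool_pos: [509.8, -24.7, 196.7]
tcp_rot: [-179.8, -0.1, 97.4]
ft_force: [0.1, 0.1, -0.1]
finger_gap: 55.0
grip_force: 0.0
```

```bash
python3 -c "
from h import *
from bench import r
import pickle
s={n:r.snapshot(n) for n in('wrist','scene')}
pickle.dump(s,open('s1.pkl','wb'))
go(511.5,-25,122,97.4)
w=s['wrist'];print([np.round(proj(w,p)) for p in((511.5,-25,136),(511.5,-25,93),(558,86,193))])
o=np.hstack([w['frame'],cv2.resize(s['scene']['frame'][130:250,195:335],(448,384),interpolation=cv2.INTER_CUBIC)])
cv2.imwrite('pics/w1.png',cv2.resize(o,None,fx=.83,fy=.83)[:,:,::-1])"
```

```text
t 5.7 p [511.4 -24.5 199.2] rpy [-180.    -0.    97.4] F [-0.1  0.6  0.6] gap 55.0
lin [-0.5 -0.  77.2] rz 0.0 qj [ -8.  -5. 103.   0.  82. -16.]
[array([255., 225.]), array([255., 202.]), array([433.,  12.])]
```

View pics/w1.png

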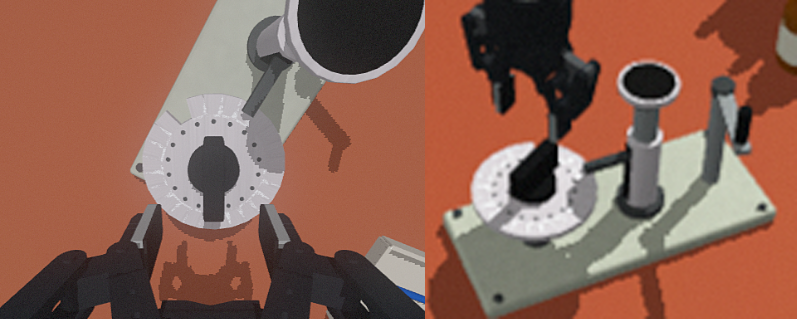

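The view shows the grip bar aligned with the jaws, centred at full-size pixel (257,217) against a predicted (255,225). The plate is down on the collar. I'll correct about +3 mm along tool x, go down to z=122 and grip.

>>> servo_tool:
  fingers: [0.055,0.055,0.055,0.055,0.055,0.055,0.0,0.0,0.0,0.0]
  linear:
    - [0.002,0.001,0.02]
    - [0.003,0.001,0.045]
    - [0.003,0.001,0.065]
    - [0.003,0.001,0.076]
    - [0.003,0.001,0.076]
    - [0.003,0.001,0.076]
    - [0.003,0.001,0.076]
    - [0.003,0.001,0.076]
    - [0.003,0.001,0.076]
    - [0.003,0.001,0.076]
  rotation:
    - [0,0,0]
    - [0,0,0]
    - [0,0,0]
    - [0,0,0]
    - [0,0,0]
    - [0,0,0]
    - [0,0,0]
    - [0,0,0]
    - [0,0,0]
    - [0,0,0]
  force: 30

```text
time: 6.7
tool_pos: [511.9, -22.2, 123.8]
tcp_rot: [180.0, 0.0, 97.4]
ft_force: [-3.9, -0.6, 6.3]
finger_gap: 15.3
grip_force: 30.3
```

>>> servo_tool:
  fingers: [0,0,0,0,0,0,0,0,0,0]
  linear:
    - [0,0,0]
    - [0,0,0]
    - [0,0,0]
    - [0,0,0]
    - [0,0,0]
    - [0,0,0]
    - [0,0,0]
    - [0,0,0]
    - [0,0,0]
    - [0,0,0]
  rotation:
    - [0,0,7]
    - [0,0,14]
    - [0,0,21]
    - [0,0,28]
    - [0,0,35]
    - [0,0,42]
    - [0,0,49]
    - [0,0,56]
    - [0,0,60]
    - [0,0,60]

```text
time: 7.7
tool_pos: [513.5, -23.0, 123.9]
tcp_rot: [179.8, -0.1, 37.2]
ft_force: [7.7, -5.0, -2.1]
finger_gap: 15.6
grip_force: 29.3
```

>>> servo_tool:
  fingers: [0,0,0]
  linear:
    - [0,0,0]
    - [0,0,0]
    - [0,0,0]
  rotation:
    - [0,0,0]
    - [0,0,0]
    - [0,0,0]

```text
time: 8.0
tool_pos: [513.5, -23.0, 123.9]
tcp_rot: [179.8, -0.1, 37.4]
ft_force: [6.5, -4.0, -2.7]
finger_gap: 15.6
grip_force: 29.3
```

Release, rise, and look.

>>> servo_tool:
  fingers: [0.05,0.05,0.05,0.05,0.05,0.05,0.05]
  linear:
    - [0,0,0]
    - [0,0,0]
    - [0,0,0]
    - [0,0,-0.03]
    - [0,0,-0.07]
    - [0,0,-0.11]
    - [0,0,-0.11]
  rotation:
    - [0,0,0]
    - [0,0,0]
    - [0,0,0]
    - [0,0,0]
    - [0,0,0]
    - [0,0,0]
    - [0,0,0]

```text
time: 8.7
tool_pos: [514.8, -22.3, 239.7]
tcp_rot: [179.6, -0.4, 37.4]
ft_force: [1.0, -0.0, -0.3]
finger_gap: 49.8
grip_force: 0.0
```

```bash
python3 -c "
from h import *
from bench import r
import pickle
s={n:r.snapshot(n) for n in('wrist','scene')}
pickle.dump(s,open('s2.pkl','wb'))
go(558,86,240,37.4)
w=s['wrist']
o=np.hstack([w['frame'],cv2.resize(s['scene']['frame'][130:250,195:335],(448,384),interpolation=cv2.INTER_CUBIC)])
cv2.imwrite('pics/w2.png',cv2.resize(o,None,fx=.83,fy=.83)[:,:,::-1])"
```

```text
t 8.8 p [512.4 -22.1 234.1] rpy [ 1.799e+02 -1.000e-01  3.740e+01] F [-0.3 -0.  -0.8] gap 50.2
lin [101.8 -58.2  -5.9] rz -0.0 qj [ -8.  -6. 100.   0.  85.  44.]
```

View pics/w2.png

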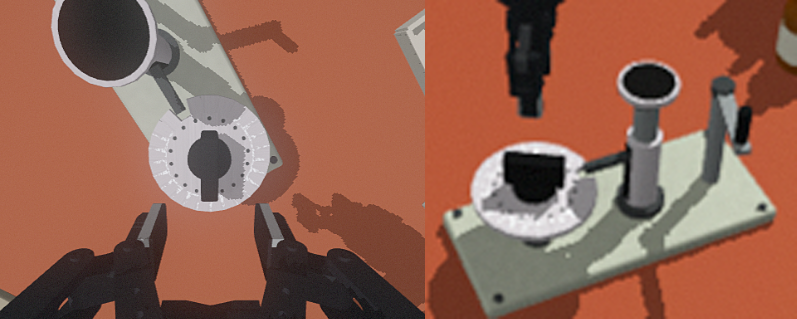

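The dial bar lines up with the tool at yaw 37.4°, which is the third click, and the notch is at the lug (180,112). Back over the plate to press.

>>> servo_tool:
  fingers: [0,0,0,0,0,0,0,0,0,0]
  linear:
    - [0.04,-0.023,-0.006]
    - [0.08,-0.046,-0.006]
    - [0.102,-0.058,-0.006]
    - [0.102,-0.058,-0.006]
    - [0.102,-0.058,-0.006]
    - [0.102,-0.058,-0.006]
    - [0.102,-0.058,-0.006]
    - [0.102,-0.058,0.005]
    - [0.102,-0.058,0.015]
    - [0.102,-0.058,0.018]
  rotation:
    - [0,0,-8]
    - [0,0,-16]
    - [0,0,-24]
    - [0,0,-32]
    - [0,0,-40]
    - [0,0,-48]
    - [0,0,-56]
    - [0,0,-60]
    - [0,0,-60]
    - [0,0,-60]

```text
time: 9.8
tool_pos: [555.9, 85.9, 211.5]
tcp_rot: [-179.7, -0.0, 97.3]
ft_force: [0.2, 0.3, -0.1]
finger_gap: -0.1
grip_force: 0.0
```

>>> servo_tool:
  fingers: [0,0,0,0,0,0,0,0,0,0]
  linear:
    - [0,0,0.002]
    - [0,0,0.004]
    - [0,0,0.006]
    - [0,0,0.008]
    - [0,0,0.01]
    - [0,0,0.012]
    - [0,0,0.014]
    - [0,0,0.016]
    - [0,0,0.018]
    - [0,0,0.02]
  rotation:
    - [0,0,0]
    - [0,0,0]
    - [0,0,0]
    - [0,0,0]
    - [0,0,0]
    - [0,0,0]
    - [0,0,0]
    - [0,0,0]
    - [0,0,0]
    - [0,0,0]

```text
time: 10.8
tool_pos: [557.5, 86.0, 195.9]
tcp_rot: [180.0, 0.0, 97.3]
ft_force: [-5.6, -0.4, 7.5]
finger_gap: -0.2
grip_force: 3.5
```

Moving well below 211, so the notch is clear. I keep pressing, to about 161.

>>> servo_tool:
  fingers: [0,0,0,0,0,0,0,0,0,0]
  linear:
    - [0,0,0.003]
    - [0,0,0.006]
    - [0,0,0.009]
    - [0,0,0.012]
    - [0,0,0.015]
    - [0,0,0.018]
    - [0,0,0.021]
    - [0,0,0.024]
    - [0,0,0.027]
    - [0,0,0.029]
  rotation:
    - [0,0,0]
    - [0,0,0]
    - [0,0,0]
    - [0,0,0]
    - [0,0,0]
    - [0,0,0]
    - [0,0,0]
    - [0,0,0]
    - [0,0,0]
    - [0,0,0]

```text
time: 11.8
tool_pos: [557.5, 86.0, 166.7]
tcp_rot: [180.0, 0.0, 97.4]
ft_force: [-5.5, -1.2, 7.2]
finger_gap: 0.3
grip_force: 3.5
```

>>> servo_tool:
  fingers: [0,0,0,0]
  linear:
    - [0,0,0.001]
    - [0,0,0.002]
    - [0,0,0.003]
    - [0,0,0.004]
  rotation:
    - [0,0,0]
    - [0,0,0]
    - [0,0,0]
    - [0,0,0]

```text
time: 12.2
tool_pos: [557.5, 86.0, 162.8]
tcp_rot: [180.0, 0.0, 97.3]
ft_force: [-5.5, 0.2, 6.4]
finger_gap: 0.2
grip_force: 3.4
```

>>> servo_tool:
  fingers: [0,0]
  linear:
    - [0,0,0.001]
    - [0,0,0.002]
  rotation:
    - [0,0,0]
    - [0,0,0]

```text
time: 12.4
tool_pos: [557.5, 86.0, 160.9]
tcp_rot: [180.0, 0.0, 97.3]
ft_force: [-6.4, -0.2, 15.9]
finger_gap: -0.0
grip_force: 7.9
```

>>> servo_tool:
  fingers: [0,0,0]
  linear:
    - [0,0,0.001]
    - [0,0,0.001]
    - [0,0,0.001]
  rotation:
    - [0,0,0]
    - [0,0,0]
    - [0,0,0]

```text
time: 12.7
tool_pos: [557.7, 86.0, 160.9]
tcp_rot: [180.0, 0.0, 97.3]
ft_force: [-9.0, -1.1, 13.6]
finger_gap: -0.0
grip_force: 6.8
```

```bash
python3 -c "
from h import *
go(647.3,115.2,250,139.3)"
```

```text
t 12.7 p [557.7  86.  160.9] rpy [180.    0.   97.3] F [-9.  -1.1 13.6] gap -0.0
lin [ 17.5  92.6 -89.1] rz -42.0 qj [ 4.  5. 97. -0. 78. -4.]
```

>>> servo_tool:
  fingers: [0,0,0.06,0.06,0.06,0.06,0.06,0.06,0.06]
  linear:
    - [0,0,-0.03]
    - [0,0,-0.07]
    - [0.005,0.025,-0.089]
    - [0.01,0.06,-0.089]
    - [0.0175,0.0925,-0.089]
    - [0.0175,0.0925,-0.089]
    - [0.0175,0.0925,-0.089]
    - [0.0175,0.0925,-0.089]
    - [0.0175,0.0925,-0.089]
  rotation:
    - [0,0,0]
    - [0,0,-7]
    - [0,0,-14]
    - [0,0,-21]
    - [0,0,-28]
    - [0,0,-35]
    - [0,0,-42]
    - [0,0,-42]
    - [0,0,-42]

```text
time: 13.6
tool_pos: [647.1, 115.2, 247.9]
tcp_rot: [180.0, 0.0, 139.2]
ft_force: [-0.0, -0.8, 0.2]
finger_gap: 59.9
grip_force: 0.0
```

```bash
python3 -c "
from h import *
from bench import r
s={n:r.snapshot(n) for n in('wrist','scene')}
go(647.3,115.2,178,139.3)
w=s['wrist'];print(np.round(proj(w,(647.3,115.2,194))),np.round(proj(w,(590.5,164.5,155))))
o=np.hstack([w['frame'],cv2.resize(s['scene']['frame'][130:250,195:335],(448,384),interpolation=cv2.INTER_CUBIC)])
cv2.imwrite('pics/w3.png',cv2.resize(o,None,fx=.83,fy=.83)[:,:,::-1])"
```

```text
t 13.7 p [647.  115.1 248.1] rpy [180.    0.  139.2] F [ 0.1  0.3 -0.2] gap 60.0
lin [-0.2  0.2 70.1] rz -0.1 qj [  6.  16.  75.  -0.  88. -44.]
[253. 229.] [253.  92.]
```

View pics/w3.png

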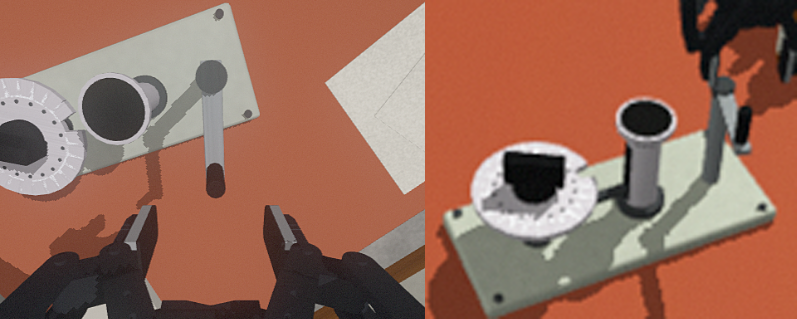

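The plate is down at the sleeve, and the dial and lug look right. The peg top is at full-size pixel (259,226) against a predicted (253,229), and the post matches. I'll shift +3 mm in y, descend and grip gently.

>>> servo_tool:
  fingers: [0.06,0.06,0.06,0.06,0.06,0.0,0.0,0.0,0.0,0.0]
  linear:
    - [0.001,0.003,0.02]
    - [0.001,0.003,0.045]
    - [0.001,0.003,0.062]
    - [0.001,0.003,0.07]
    - [0.001,0.003,0.07]
    - [0.001,0.003,0.07]
    - [0.001,0.003,0.07]
    - [0.001,0.003,0.07]
    - [0.001,0.003,0.07]
    - [0.001,0.003,0.07]
  rotation:
    - [0,0,0]
    - [0,0,0]
    - [0,0,0]
    - [0,0,0]
    - [0,0,0]
    - [0,0,0]
    - [0,0,0]
    - [0,0,0]
    - [0,0,0]
    - [0,0,0]
  force: 20

```text
time: 14.7
tool_pos: [648.9, 118.2, 179.0]
tcp_rot: [179.9, 0.1, 139.4]
ft_force: [-0.7, -0.5, 5.9]
finger_gap: 13.3
grip_force: 21.0
```

```bash
python3 -c "
from h import *
from bench import r
go(0,0,0,0)
s=r.sense();p=s['tool_pos'];yaw=s['tcp_rot'][2];w=np.radians(yaw)
c=np.array([590.5,164.5]);d=p[:2]-c;R=np.hypot(*d);a0=np.degrees(np.arctan2(d[1],d[0]));print(R,a0)
for k in list(range(0,73,6))+[74]:
    a=np.radians(a0-k);q=c+R*np.array([np.cos(a),np.sin(a)])-p[:2]
    print(k,np.round([q[0]*np.cos(w)+q[1]*np.sin(w),q[0]*np.sin(w)-q[1]*np.cos(w)],1),end=' ')"
```

```text
t 14.7 p [648.9 118.2 179. ] rpy [1.799e+02 1.000e-01 1.394e+02] F [-0.7 -0.5  5.9] gap 13.3
lin [ 415.6 -512.2  179. ] rz 139.4 qj [  6.  19.  80.  -0.  81. -44.]
74.5161134197394 -38.39557278391458
0 [0. 0.] 6 [ 0.1 -7.8] 12 [  1.  -15.5] 18 [  2.8 -23.2] 24 [  5.3 -30.5] 30 [  8.5 -37.6] 36 [ 12.5 -44.3] 42 [ 17.2 -50.6] 48 [ 22.5 -56.3] 54 [ 28.4 -61.4] 60 [ 34.7 -65.9] 66 [ 41.5 -69.7] 72 [ 48.7 -72.8] 74 [ 51.2 -73.7]
```

>>> servo_tool:
  fingers: [0,0,0,0,0,0,0,0,0,0]
  linear:
    - [0,-0.0078,0]
    - [0.001,-0.0155,0]
    - [0.0028,-0.0232,0]
    - [0.0053,-0.0305,0]
    - [0.0085,-0.0376,0]
    - [0.0125,-0.0443,0]
    - [0.0172,-0.0506,0]
    - [0.0225,-0.0563,0]
    - [0.0284,-0.0614,0]
    - [0.0347,-0.0659,0]
  rotation:
    - [0,0,6]
    - [0,0,12]
    - [0,0,18]
    - [0,0,24]
    - [0,0,30]
    - [0,0,36]
    - [0,0,42]
    - [0,0,48]
    - [0,0,54]
    - [0,0,60]

```text
time: 15.7
tool_pos: [579.4, 91.0, 179.0]
tcp_rot: [179.9, -0.1, 79.1]
ft_force: [1.1, 3.2, 5.7]
finger_gap: 13.3
grip_force: 21.1
```

```bash
python3 -c "
from h import *
from bench import r
s=r.sense();p=s['tool_pos'];w=np.radians(s['tcp_rot'][2])
c=np.array([590.5,164.5]);d=p[:2]-c;R=np.hypot(*d);a0=np.degrees(np.arctan2(d[1],d[0]));print(R,a0,s['tcp_rot'])
for k in (5,10,13,15,17):
    a=np.radians(a0-k);q=c+R*np.array([np.cos(a),np.sin(a)])-p[:2]
    print(k,np.round([q[0]*np.cos(w)+q[1]*np.sin(w),q[0]*np.sin(w)-q[1]*np.cos(w)],1),end=' ')"
```

```text
74.3785923749491 -98.57047770052391 [ 1.79876356e+02 -5.71302668e-02  7.91411944e+01]
5 [ 0.  -6.5] 10 [  0.6 -13. ] 13 [  1.2 -16.8] 15 [  1.8 -19.3] 17 [  2.4 -21.9]
```

>>> servo_tool:
  fingers: [0,0,0,0,0]
  linear:
    - [0,-0.0065,0]
    - [0.0006,-0.013,0]
    - [0.001,-0.0168,0]
    - [0.0018,-0.0185,0]
    - [0.0018,-0.0185,0]
  rotation:
    - [0,0,5]
    - [0,0,10]
    - [0,0,13]
    - [0,0,14]
    - [0,0,14]

```text
time: 16.2
tool_pos: [561.9, 95.9, 179.0]
tcp_rot: [179.9, -0.1, 65.4]
ft_force: [0.4, -0.1, 6.8]
finger_gap: 13.3
grip_force: 21.2
```

```bash
python3 -c "
from h import *
go(558,86,250,67)"
```

```text
t 16.2 p [561.9  95.9 179. ] rpy [ 1.799e+02 -1.000e-01  6.540e+01] F [ 0.4 -0.1  6.8] gap 13.3
lin [-10.6   0.6 -71. ] rz -1.6 qj [ 5.  5. 95. -0. 79. 29.]
```

>>> servo_tool:
  fingers: [0,0,0]
  linear:
    - [0,-0.002,0]
    - [0,-0.003,0]
    - [0,-0.003,0]
  rotation:
    - [0,0,0]
    - [0,0,0]
    - [0,0,0]

```text
time: 16.5
tool_pos: [561.5, 96.1, 179.1]
tcp_rot: [179.6, -0.1, 65.4]
ft_force: [14.3, -3.8, -1.4]
finger_gap: 13.1
grip_force: 21.1
```

It moved only 0.4 mm and the side force rose to 14 N, so the keeper is at its stop. I relax, release, rise and check.

>>> servo_tool:
  fingers: [0,0.04,0.04,0.04,0.04,0.04,0.04,0.04]
  linear:
    - [0,0.002,0]
    - [0,0.002,0]
    - [0,0.002,0]
    - [0,0.002,0]
    - [0,0.002,-0.03]
    - [0,0.002,-0.07]
    - [0,0.002,-0.1]
    - [0,0.002,-0.1]
  rotation:
    - [0,0,0]
    - [0,0,0]
    - [0,0,0]
    - [0,0,0]
    - [0,0,0]
    - [0,0,0]
    - [0,0,0]
    - [0,0,0]

```text
time: 17.3
tool_pos: [562.3, 96.7, 283.4]
tcp_rot: [179.6, -0.2, 65.4]
ft_force: [0.3, -0.1, 0.4]
finger_gap: 39.7
grip_force: 0.0
```

```bash
python3 -c "
from h import *
from bench import r
s={n:r.snapshot(n) for n in('wrist','scene')}
go(561,96,280,67)
w=s['wrist']
o=np.hstack([w['frame'],cv2.resize(s['scene']['frame'][130:250,195:335],(448,384),interpolation=cv2.INTER_CUBIC)])
cv2.imwrite('pics/w4.png',cv2.resize(o,None,fx=.83,fy=.83)[:,:,::-1])"
```

```text
t 17.4 p [560.4  96.4 278.2] rpy [179.9  -0.   65.4] F [-0.4 -0.4 -0. ] gap 40.1
lin [-0.2  0.7 -1.8] rz -1.6 qj [ 5.  2. 88.  0. 90. 29.]
```

View pics/w4.png

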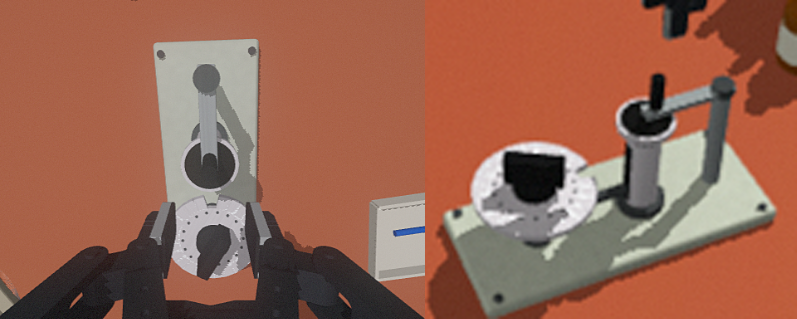

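The keeper arm runs from the post at (206,77) to the plate at (210,165) and lies over it. The tubes are down, and the dial's notch is under the lug at (211,203).

```bash
python3 -c "
from bench import r
print(r.hand_in())"
```

```text
the job is handed in; nothing more can be done
None
```

The stand is packed down and the job handed in at about 17 s of the 72 s allowed. In the last pictures and force readings both tubes were home, the dial was at its third click and the keeper was at its stop over the plate. I didn't measure the bottle, beaker or tip box afterwards, and the hand-in returned no verdict.

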